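Set the rinsed ware out to dry

TASK

Set the rinsed pottery out to dry: lift the lid off the green pot by its knob and lay it, knob up, in the middle of the cork mat, leaving the pot where it is, and stand every tile upright on one of its short edges on the white plaster bat, not touching one another. Only when all of that is done, switch the drying fan on by pushing its red lever fully over. Leave the mug, the bowl and the dish alone.

Things in the scene. Friction and masses are not known exactly. Their poses are not given: they have to be found in the camera images.
- tile1_c (a point): centre of the dark blue glazed clay tile, a slab 90 x 60 x 18 mm, about 190 g; its x is along the 90 mm length, y along the 60 mm width, z through the 18 mm thickness (z points out of the patterned face). Lies flat on the table at first. None if this tile is absent
- tile2_c (a point): centre of the teal glazed clay tile, a slab 90 x 60 x 18 mm, about 190 g; its x is along the 90 mm length, y along the 60 mm width, z through the 18 mm thickness (z points out of the patterned face). Lies flat on the table at first. None if this tile is absent
- tile3_c (a point): centre of the honey yellow glazed clay tile, a slab 90 x 60 x 18 mm, about 190 g; its x is along the 90 mm length, y along the 60 mm width, z through the 18 mm thickness (z points out of the patterned face). Lies flat on the table at first. None if this tile is absent
- tile4_c (a point): centre of the red-brown glazed clay tile, a slab 90 x 60 x 18 mm, about 190 g; its x is along the 90 mm length, y along the 60 mm width, z through the 18 mm thickness (z points out of the patterned face). Lies flat on the table at first. None if this tile is absent
- bat: drying bat: white plaster slab fixed to the table, 160 mm (x) x 400 mm (y) x 20 mm thick; origin at the centre of its underside, its flat top is 20 mm above the origin
- mat: round cork mat fixed to the table, 170 mm across, 6 mm thick; origin at the centre of its underside
- pot: round green lidded pot, loose, 140 mm across and 75 mm high to the rim, walls 6 mm, 0.8 kg; origin at the centre of its underside
- lid_knob (a point): middle of the brown knob of the pot's honey-yellow lid (z along the knob, up). The lid is a loose disc 144 mm across, 9 mm thick, 0.25 kg, with a locating flange below it (108 mm across, reaching 8 mm under the disc into the pot's mouth). The point is 40 mm above the underside of the flange, 23 mm above the top of the disc. The knob is 30 mm across from 10 mm below the point to 14 mm above it, with a 24 mm neck below that
- fan: drying fan: blue box fixed to the table, 110 mm (x) x 160 mm (y) x 70 mm high, its black grille on the -x side; origin at the centre of its underside. A red-tipped lever stands on the middle of its top
- fan_lever_tip (a point): centre of the 26 mm red ball at the end of the fan's switch lever. The lever pivots about the fan's y axis, 92 mm above the fan's origin, and the ball is 80 mm from the pivot
- fan_lever (a joint): fan switch lever angle: 0 = off (leaning 0.5 rad towards the fan's -x side), 1.0 = fully on (leaning 0.5 rad towards its +x side, against its stop); stiff-moving by friction of about 1 N at the ball, stays where it is left
- mug: dark blue mug, 80 mm across, 95 mm high, handle at its +y; bystander; origin at the centre of its underside
- bowl: brown bowl, 90 mm across, 45 mm high; bystander; origin at the centre of its underside
- dish: dark blue square dish, 90 mm, 25 mm high; bystander; origin at the centre of its underside
Not all that is in view belongs to the job. There is more than one size of the pot; the one meant has the size given above.

How it is judged (in metres and radians):
On the way, in this order (a step that is already met when the one before it is completed fails the run):
1. every tile stands on a short edge on the bat and the lid lies knob up on the cork mat (angle between tile1_c's own z axis and vertical between 1.5 and 1.64 rad and (angle between tile1_c's own x axis and vertical below 0.07 rad or angle between tile1_c's own x axis and vertical above 3.0716 rad) and x of tile1_c in the frame of bat between -0.08 and 0.08 m and y of tile1_c in the frame of bat between -0.2 and 0.2 m and z of tile1_c in the frame of bat between 0.06 and 0.07 m and linear speed of each of tile1, tile2, tile3, tile4, lid below 0.02 m/s and angle between tile2_c's own z axis and vertical between 1.5 and 1.64 rad and (angle between tile2_c's own x axis and vertical below 0.07 rad or angle between tile2_c's own x axis and vertical above 3.0716 rad) and x of tile2_c in the frame of bat between -0.08 and 0.08 m and y of tile2_c in the frame of bat between -0.2 and 0.2 m and z of tile2_c in the frame of bat between 0.06 and 0.07 m and angle between tile3_c's own z axis and vertical between 1.5 and 1.64 rad and (angle between tile3_c's own x axis and vertical below 0.07 rad or angle between tile3_c's own x axis and vertical above 3.0716 rad) and x of tile3_c in the frame of bat between -0.08 and 0.08 m and y of tile3_c in the frame of bat between -0.2 and 0.2 m and z of tile3_c in the frame of bat between 0.06 and 0.07 m and angle between tile4_c's own z axis and vertical between 1.5 and 1.64 rad and (angle between tile4_c's own x axis and vertical below 0.07 rad or angle between tile4_c's own x axis and vertical above 3.0716 rad) and x of tile4_c in the frame of bat between -0.08 and 0.08 m and y of tile4_c in the frame of bat between -0.2 and 0.2 m and z of tile4_c in the frame of bat between 0.06 and 0.07 m and contact force between tile1 and tile2 below 0.05 N and contact force between each of tile1, tile2 and tile3 below 0.05 N and contact force between each of tile1, tile2, tile3 and tile4 below 0.05 N and horizontal distance between lid_knob and mat below 0.025 m and angle between lid_knob's own z axis and vertical below 0.08 rad and z of lid_knob in the frame of mat below 0.052 m), for 0.2 s.
2. the fan's lever is then pushed fully over (value of joint fan_lever above 0.85 rad), for 0.2 s.
At the end, for the whole second after the job is handed in: Every tile stands still on a short edge (within 4 degrees) with its centre over the bat, none touching; the lid lies level, knob up, within 25 mm of the mat's centre; the pot is upright within 30 mm of its start; the fan lever is beyond 0.85 rad, pushed only after all that (all of step 1 and distance of pot from where it was at the start of the episode below 0.03 m and angle between pot's own z axis and vertical below 0.1 rad and value of joint fan_lever above 0.85 rad).
It fails at once if the mug is shoved more than 30 mm or tipped over (distance of mug from where it was at the start of the episode above 0.03 m or angle between mug's own z axis and vertical above 0.5 rad).
It fails at once if the bowl is shoved more than 30 mm or tipped over (distance of bowl from where it was at the start of the episode above 0.03 m or angle between bowl's own z axis and vertical above 0.5 rad).
It fails at once if the dish is shoved more than 30 mm or tipped over (distance of dish from where it was at the start of the episode above 0.03 m or angle between dish's own z axis and vertical above 0.5 rad).
Of tile1, tile2, tile3, tile4 only 3 to 4 are there at a start; the rules pass over those that are not, and their reading is None.
At some moment in a run one of tile1, tile2, tile3, tile4 may be knocked a few centimetres aside while the robot is not near it.
Once in a run the grip may slacken for a moment while it holds something.
It also fails if it takes over 210 s, if anything falls off the work surface, if the arm or the gripper's body presses on something with over 40 N, if the wrist force passes 120 N, or if a joint passes its speed limit or range.

ROBOT

A 6-joint arm with a two-finger parallel gripper is mounted at the origin on the work surface. World frame = base frame: x ahead of the robot, y to its left, z up, the work surface at z = 0. Lengths are in mm, angles in degrees, forces in N, time in s.
With the tool pointing down it reaches from about 325 to 925 mm from the base axis. Payload 3.1 kg.
Tool frame: the origin (TCP) lies at the very end of the fingers, on their centre line; the grasp point (between the pads) lies grasp_offset behind it (grasp_offset is the distance from the TCP to the grasp point, in mm); z points along the fingers, y is the line along which they close (so a half turn about z gives the same grasp; the last joint's range is limited). The gripper opens to 85 mm and grips with 20 to 120 N. Pads are 22 mm wide; open, the fingers measure 114 mm over their backs; the gripper's body (76 mm by 85 mm) begins 54 mm behind the grasp point. The pads swing forward as they close: fully open they stand 13 mm farther back than shut.
Start: joints at [64.561, 12.427, 92.441, -0, 75.132, -6.429], TCP at [203.573, 590.929, 200.4] pointing down, gripper open.
Joint ranges: [-157.48, 157.48], [-44.54, 120.13], [17.64, 146.25], [-64.5, 244.5], [7.68, 150.69], [-147.95, 147.95]. Speed limits (degrees/s): [159.86, 159.86, 180, 180, 180, 180].

INTERFACE

Orientations are given as [roll, pitch, yaw] about the fixed x, y, z axes, in that order (R = Rz(yaw) Ry(pitch) Rx(roll)).
In Python, from station import * gives the robot as it stands. Calls block until the motion is done:
- goto(position, orientation): joint-space move of the TCP to a pose.
- move_l(position, attitude=None, speed=150): straight line of the TCP; attitude=None keeps the orientation; speed is the mean speed in mm/s.
- move_j(angles): joint-space move.
- grip(opening, squeeze=None): finger opening in mm; squeeze is the grip in N (None keeps the last); returns when the fingers have stopped.
- wait(seconds).
- solve_ik(position, orientation): joint angles nearest the present ones, or None.
- get_obs(): the state.
- get_image(name): name is "side" or "top"; returns the picture (400x640x3 uint8, red, green, blue); there is no depth.
- get_calibration(name): a dict with "fx", "fy", "cx", "cy" (pixels), "R" (3x3) and "t" (3): a world point X has camera coordinates R X + t. Camera axes: x right, y down, z forward; pixel columns grow to the right and rows downward; lengths in mm; the calibration is good to about 2 mm. A picture is of the moment at which its call begins. get_calibration takes no time and is no camera call.
A pose or a line that the arm cannot do raises Unreachable and nothing moves.
- sign_off(): hands the job in; it is judged then, once.
Trained networks look in the newest picture that a camera, given by its name, has taken for a name from the list of things; names that differ only in an ending like _2 or _b are one class to them, and where a whole thing is asked for, a point or a joint stands for the part that bears it (a point fixed in the world has none). Each returns a list of dicts, best first, with "score" (0 to 1); they miss things now and then, are a little off and sometimes report something else, mostly with a low value. They report only what shows in the picture. A call takes as long as a camera call. They do not tell look-alikes from the thing itself.
- spot_in(name, camera): "extent" ([centre column, centre row, width, height] in pixels, round what is visible of it).
- regions_of(name, camera): "region" (400x640 bool, what is visible of it) and "extent" ([centre column, centre row, width, height] in pixels, round what is visible of it).
The state is a dict: "t": time; "joint_pos": joint angles; "qvel": joint speeds; "effort": joint torques, N m; "tcp_pos": TCP position; "ee_rot": TCP orientation; "wrist_force": force on the tool from outside, world axes, zero at the start; "moment": the same for the moment, N m; "grip_width": finger opening in mm; "grip_force": force on a finger pad.
Only numpy, scipy, OpenCV 4.12 (cv2) and the standard library are available. Lean on these libraries where they do the work, as an engineer would, in place of code of your own. Each camera call takes 0.05 s, during which the arm holds its last target. There are 200 camera calls.

## Working session

There is one attempt and no reset: what is moved stays moved. The work goes in short steps, each a Python script; the robot and the scene stay as the last script left them, time stands still between calls to the robot, and variables do not carry over. Pictures are saved under pics/ and viewed, at most 14 in all, crops included, and the job is handed in when it is done.

```bash
ls; mkdir -p pics
python3 - <<'E'
from station import *
import cv2, numpy as np
for n in("top","side"):
    im=get_image(n); cv2.imwrite(f"pics/{n}0.png",im[:,:,::-1])
    c=get_calibration(n); print(n,{k:np.round(v,3).tolist() for k,v in c.items()})
    for o in ["tile1_c","tile2_c","tile3_c","tile4_c","bat","mat","pot","lid_knob","fan","fan_lever_tip","mug","bowl","dish"]:
        print(o,[(round(d["score"],2),np.round(d["extent"]).astype(int).tolist()) for d in spot_in(o,n)[:4]])
o=get_obs();print(o)
try: print(grasp_offset)
except Exception as e: print(e)
E
```

```text
pics
top {'fx': 433.307, 'fy': 433.307, 'cx': 321.489, 'cy': 202.633, 'R': [[0.012, -1.0, 0.003], [-0.997, -0.012, -0.075], [0.075, -0.002, -0.997]], 't': [106.522, 530.601, 1566.29]}
tile1_c [(0.8, [409, 228, 26, 32]), (0.57, [335, 225, 17, 27])]
tile2_c [(0.93, [368, 218, 28, 26])]
tile3_c [(0.81, [338, 225, 17, 28])]
tile4_c [(0.46, [245, 193, 9, 9])]
bat [(0.96, [356, 172, 112, 53])]
mat [(0.81, [456, 241, 42, 50])]
pot [(0.86, [185, 241, 60, 52]), (0.59, [295, 259, 27, 24])]
lid_knob [(0.84, [248, 244, 40, 40]), (0.18, [460, 190, 34, 31])]
fan [(0.67, [248, 191, 48, 40])]
fan_lever_tip [(0.73, [458, 190, 36, 23])]
mug [(0.86, [461, 190, 34, 27]), (0.44, [243, 193, 7, 10])]
bowl [(0.78, [270, 145, 25, 24]), (0.6, [354, 174, 111, 50])]
dish [(0.68, [435, 152, 27, 30])]
side {'fx': 378.423, 'fy': 378.423, 'cx': 318.441, 'cy': 200.382, 'R': [[0.845, -0.535, 0.015], [-0.372, -0.606, -0.703], [0.385, 0.588, -0.711]], 't': [-403.598, 330.603, 1217.388]}
tile1_c [(0.64, [338, 286, 30, 26])]
tile2_c [(0.73, [430, 271, 34, 32]), (0.63, [325, 252, 31, 24])]
tile3_c [(0.92, [306, 235, 30, 2
[... 409 characters left out ...]
8])]
{'t': 1.4, 'joint_pos': array([ 6.45605316e+01,  1.24279474e+01,  9.24406925e+01, -6.32269942e-04,
        7.51314492e+01, -6.42689698e+00]), 'qvel': array([ 0.04164064,  0.05673982,  0.00726704, -0.0035534 ,  0.07623873,
       -0.0096746 ]), 'effort': array([-3.57372564e-04, -3.96881533e+01, -3.04244471e+01, -2.46145910e-04,
        7.41785334e-04,  6.65344579e-07]), 'tcp_pos': array([203.58165164, 590.93098664, 200.39781739]), 'ee_rot': array([-1.79999843e+02,  5.97288728e-04,  1.60987591e+02]), 'wrist_force': array([ 0.31546842, -0.732699  , -0.8626676 ]), 'moment': array([-0.00102778,  0.0062128 ,  0.02848059]), 'grip_force': 0.0, 'grip_width': 85.31750533052669}
18.700000000000003
```

Run:
```python
import cv2
a=cv2.imread("pics/top0.png")[110:310,130:530]; cv2.imwrite("pics/top0c.png",cv2.resize(a,(800,400),interpolation=cv2.INTER_CUBIC))
a=cv2.imread("pics/side0.png")[90:360,150:510]; cv2.imwrite("pics/side0c.png",cv2.resize(a,(800,600),interpolation=cv2.INTER_CUBIC))
```

```text
(no output)
```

View pics/top0c.png

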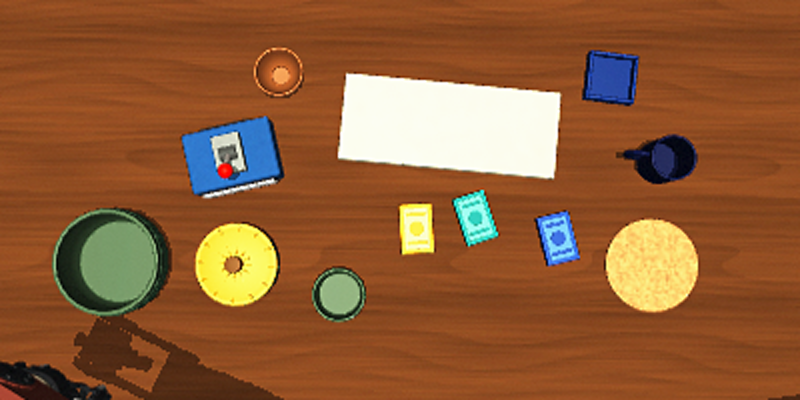

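View pics/side0c.png

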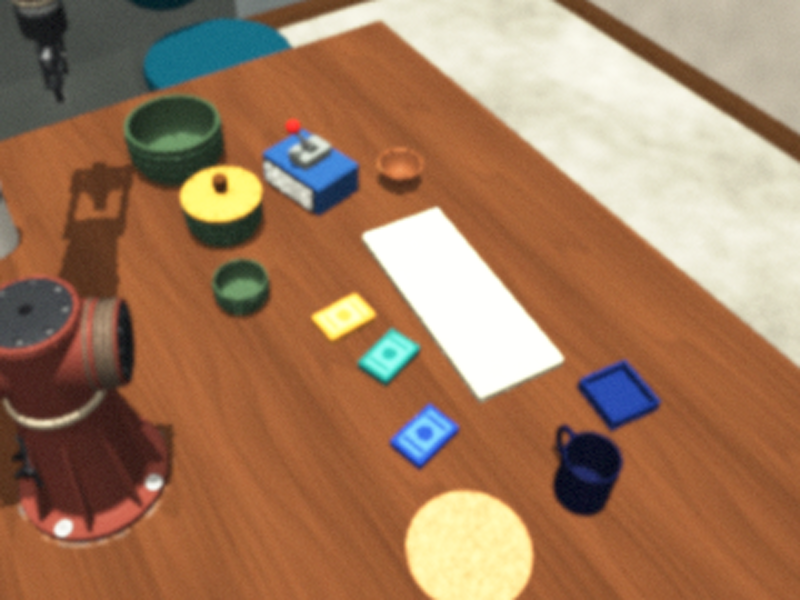

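The pot meant is the lidded one at top (248,244): its lid is about 41 px ≈ 144 mm across. The open pots at (184,241, too large) and (299,257, too small) don't fit. Three tiles are present: blue (409,229), teal (368,219) and yellow (338,225). The red-brown one is absent. I'll measure these next and check a crop of the pot.

```bash
cat > h.py <<'E'
from station import *
import cv2, numpy as np
from scipy.spatial.transform import Rotation as Ro
def plane(px,z,cam="top"):
    c=get_calibration(cam);R,t=np.array(c["R"]),np.array(c["t"])
    px=np.atleast_2d(px).astype(float)
    d=np.c_[(px[:,0]-c["cx"])/c["fx"],(px[:,1]-c["cy"])/c["fy"],np.ones(len(px))]@R
    o=-R.T@t
    return o+d*((z-o[2])/d[:,2])[:,None]
def proj(P,cam):
    c=get_calibration(cam);q=np.array(c["R"])@P+np.array(c["t"])
    return np.array([c["fx"]*q[0]/q[2]+c["cx"],c["fy"]*q[1]/q[2]+c["cy"]])
HSV={"blue":((100,140,120),(120,255,255)),"teal":((78,80,100),(96,255,255)),"yellow":((21,60,150),(35,255,255)),
     "white":((0,0,215),(179,40,255)),"cork":((8,60,170),(22,175,255))}
def blobs(col,im,amin):
    """connected blobs of a colour, as contours in pixels, biggest first"""
    m=cv2.inRange(cv2.cvtColor(im,cv2.COLOR_RGB2HSV),*HSV[col])
    m=cv2.morphologyEx(m,cv2.MORPH_CLOSE,np.ones((5,5)))
    cs,_=cv2.findContours(m,cv2.RETR_EXTERNAL,cv2.CHAIN_APPROX_NONE)
    return sorted([c[:,0] for c in cs if cv2.contourArea(c)>amin],key=lambda c:-cv2.contourArea(c))
def rect(c,z,cam="top"):
    """centre, long-axis yaw (deg, in -90..90), size from a pixel contour on plane z"""
    P=plane(c,z,cam)[:,:2].astype(np.float32)
    (x,y),(w,h),a=cv2.minAreaRect(P)
    if w<h: w,h,a=h,w,a+90
    return np.array([x,y]),(a+90)%180-90,(w,h)
def ang(a): return Ro.from_matrix(a).as_euler("xyz",degrees=True)
E
python3 - <<'E'
from h import *
im=get_image("top"); si=get_image("side")
for col,z,amin in(("blue",18,150),("teal",18,150),("yellow",18,150),("white",20,1000),("cork",6,800)):
    for cam,i in(("top",im),("side",si)):
        for c in blobs(col,i,amin)[:4]:
            r=rect(c,z,cam);print(col,cam,c.mean(0).round(),r[0].round(1),round(r[1],1),np.round(r[2],1))
for n in ("pot","lid_knob","fan","mat"):
    for d in regions_of(n,"top")[:2]: print(n,round(d["score"],2),np.round(d["extent"],1),d["region"].sum())
hsv=cv2.cvtColor(im,cv2.COLOR_RGB2HSV)
for cam,i in(("top",im),("side",si)):
    m=(i[...,0]>190)&(i[...,1]<60)&(i[...,2]<60); y,x=np.nonzero(m);print("red",cam,x.mean(),y.mean(),len(x))
cv2.imwrite("pics/pots.png",cv2.resize(im[170:280,150:310,::-1],(800,550),interpolation=cv2.INTER_CUBIC))
E
```

```text
blue top [245. 187.] [583.1 395. ] -76.2 [161.9 110.5]
blue top [436. 148.] [ 737.8 -307.6] 83.5 [87.7 87.2]
blue top [408. 229.] [ 438.2 -206. ] 14.0 [88.2 57.9]
blue side [428. 266.] [ 737.2 -301.4] 82.8 [86.6 85.8]
blue side [341. 286.] [ 433.7 -205.2] 14.8 [90.8 58.3]
blue side [288. 163.] [601.2 439.7] -76.3 [164.3 109.5]
teal top [ 58. 152.] [ 707.  1076.3] 9.7 [361.5 334.7]
teal top [367. 218.] [473.6 -54.8] 18.8 [86.8 58.1]
teal side [ 11. 349.] [-478.3  135. ] 88.0 [278.1  78.5]
teal side [245. 112.] [602.8 933.4] 0.3 [333.1 204.9]
teal side [324. 250.] [469.4 -53.1] 18.0 [92.4 60.8]
yellow top [539. 352.] [   2.8 -671.4] 8.6 [286.1 203.5]
yellow top [455. 242.] [ 391.8 -377. ] -89.3 [164.4 159.6]
yellow top [248. 242.] [382.8 378.7] -89.3 [145.8 145. ]
yellow top [338. 224.] [452.   51.7] 0.7 [87.6 58.4]
yellow side [361. 338.] [ 384.5 -381.7] -31.9 [164.5 160.4]
yellow side [249. 177.] [406.2 443.2] 58.5 [154. 153.]
yellow side [304. 232.] [450.5  56.2] 5.4 [91.3 62.5]
white top [354. 172.] [642.7  -7. ] 85.3 [396.2 156.9]
white side [503. 224.] [1112.     1.2] -89.6 [1812.5  661.1]
white side [357. 225.] [640.   -3.7] 85.3 [403.8 162.9]
white side [ 63. 335.] [-367.1   76.2] -89.8 [187.8 111.3]
white side [162.  44.] [ 462.5 1863.6] 89.2 [583.6 499.7]
cork top [456. 242.] [ 391.6 -380.8] -0.4 [168.3 165.4]
cork side [257. 299.] [171.5 -14.2] 87.3 [879.4 148.3]
cork side [336. 306.] [ 356.7 -214.2] -78.3 [509.1 177.4]
cork side [362. 211.] [677.3  91.2] 84.9 [837.4 217.1]
cork side [307. 229.] [455.2  47.1] 85.6 [494.9 222.3]
pot 0.8 [185.8 241.2  59.   49.7] 2496
pot 0.77 [298.6 259.2  25.8  25.8] 598
lid_knob 0.87 [248.1 242.9  39.5  39.7] 1375
fan 0.61 [250.  190.8  50.8  42.4] 1597
mat 0.78 [457.9 241.   46.   46.7] 1692
red top 242.1315789473684 194.8684210526316 38
red side 281.3333333333333 147.33333333333334 9
```

View pics/pots.png

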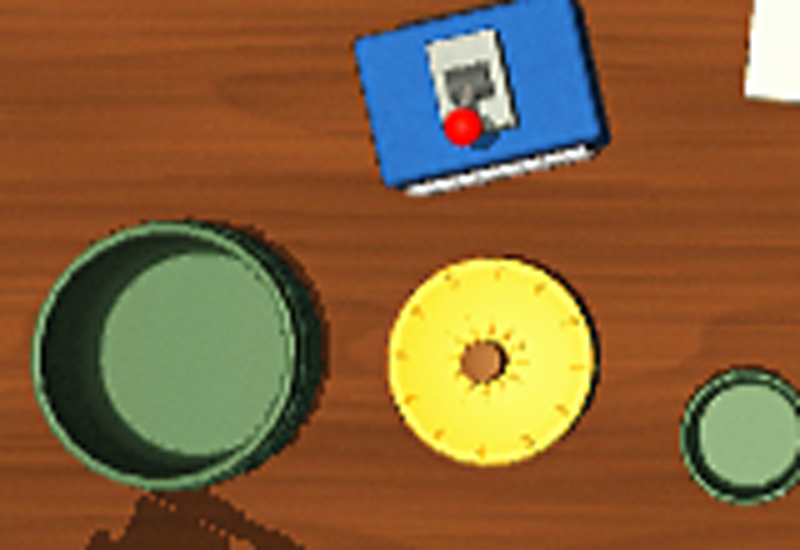

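The crop confirms the middle pot at (248,242): yellow lid and brown knob, with the open pots on either side clearly different sizes. Lid first.

```bash
cat >> h.py <<'E'
MAT=np.array([391.7,-380.0]); BAT=np.array([641.3,-5.3]); BATYAW=-4.7
def lid_xy(z,near):
    out=[]
    for cam in("top","side"):
        im=get_image(cam); best=None
        for c in blobs("yellow",im,150):
            p=np.array(rect(c,z,cam)[0])
            if np.linalg.norm(p-near)<60 : best=(p,np.round(rect(c,z,cam)[2],1))
        print(cam,best); out.append(best)
    return out
E
python3 - <<'E'
from h import *
r=lid_xy(84,(383,378))
xy=np.mean([b[0] for b in r if b],axis=0); print(xy)
yaw=None
best=None
for y in range(-180,180,15):
    q=solve_ik([*xy,88.5],[180,0,y]); q2=solve_ik([*MAT,30],[180,0,y])
    if q is not None and q2 is not None:
        s=max(abs(q[5]),abs(q2[5]))
        if best is None or s<best[0]: best=(s,y)
print(best); y=best[1]
grip(85,60)
goto([*xy,180],[180,0,y]); move_l([*xy,107-18.7],speed=80)
print(get_obs()["wrist_force"])
grip(20,60); o=get_obs(); print(o["grip_width"],o["grip_force"],o["tcp_pos"])
move_l([*xy,190],speed=80); o=get_obs(); print(o["grip_width"],o["grip_force"],o["wrist_force"])
cv2.imwrite("pics/lid1.png",get_image("side")[90:360,150:510,::-1])
E
```

```text
top (array([383.9637146 , 367.69012451]), array([139.8, 138.9]))
side (array([381.24853516, 371.8215332 ]), array([144.6, 143.7]))
[382.60612488 369.75582886]
(np.float64(51.46175603328319), 75)
[ 0.45088613 -0.6003493   0.53257362]
19.969179171766093 3.1744046599725806 [384.05707838 370.71567814  90.27161399]
19.896216059676235 0.0 [-0.06350812 -0.48797776  0.45525889]
```

View pics/lid1.png

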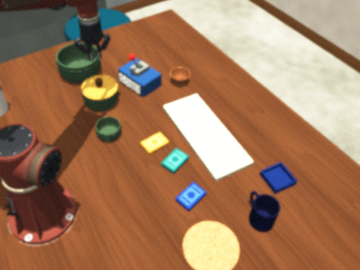

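Run:
```python
from h import *
o=get_obs(); print(o["tcp_pos"],o["ee_rot"],o["grip_width"],proj(o["tcp_pos"],"side"),proj(o["tcp_pos"],"top"))
a=get_image("side")[90:230,180:340]; b=get_image("top")[170:310,150:310]
cv2.imwrite("pics/lid2.png",cv2.resize(np.vstack([a,b])[:,:,::-1] if 0 else np.hstack([a,b])[:,:,::-1],(800,350),interpolation=cv2.INTER_CUBIC))
lid_xy(84,(383,370))
```

```text
[382.1631683  369.41181622 189.15490418] [-1.79944104e+02  7.16134692e-02  7.49984715e+01] 19.901038265780677 [246.33811403 156.32095832] [242.01364052 242.97976954]
top (array([397.66845703, 335.97286987]), array([139.4,  70.3]))
side (array([366.0267334 , 358.84594727]), array([146.1, 109.5]))
```

View pics/lid2.png

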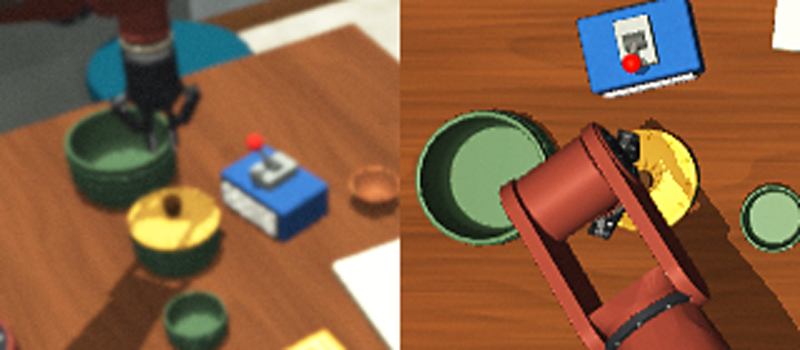

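Run:
```python
from h import *
from scipy.optimize import least_squares
goto([480,120,300],[180,0,75])
im={n:get_image(n) for n in("top","side")}
px={}
for n in im:
    hsv=cv2.cvtColor(im[n],cv2.COLOR_RGB2HSV)
    y=[c for c in blobs("yellow",im[n],150) if np.linalg.norm(rect(c,84,n)[0]-[383,370])<60][0]
    m=np.zeros(im[n].shape[:2],np.uint8); cv2.fillPoly(m,[cv2.convexHull(y.reshape(-1,1,2))],1); m=cv2.erode(m,np.ones((5,5)))
    k=(m>0)&((hsv[...,0]<18))&(hsv[...,2]<190); yy,xx=np.nonzero(k)
    px[n]=(xx.mean(),yy.mean()); e=cv2.fitEllipse(y); print(n,"knob",px[n],len(xx),xx.min(),xx.max(),yy.min(),yy.max(),"lid ell",e)
    for z in(84,107,121): print(z,plane(px[n],z,n).round(1))
f=lambda P:np.r_[proj(P,"top")-px["top"],proj(P,"side")-px["side"]]
s=least_squares(f,[383,370,107.]);print("tri",s.x,s.fun)
cv2.imwrite("pics/lid3.png",cv2.resize(np.hstack([im["side"][120:220,200:300],im["top"][200:300,200:300]])[:,:,::-1],(800,400),interpolation=cv2.INTER_CUBIC))
```

```text
top knob (np.float64(246.5), np.float64(241.9090909090909)) 22 242 251 238 245 lid ell ((247.68251037597656, 241.85009765625), (39.976348876953125, 40.51681900024414), 18.552478790283203)
84 [[384.  372.8  84. ]]
107 [[384.4 368.9 107. ]]
121 [[384.6 366.5 121. ]]
side knob (np.float64(248.54545454545453), np.float64(171.78787878787878)) 33 246 251 169 175 lid ell ((248.90853881835938, 176.94395446777344), (24.322113037109375, 35.802581787109375), 82.84941101074219)
84 [[392.1 399.6  84. ]]
107 [[383.1 374.1 107. ]]
121 [[377.7 358.6 121. ]]
tri [383.17673163 368.72832469 111.10815657] [-0.16869081  0.37101038  0.47036319 -0.01861259]
```

View pics/lid3.png

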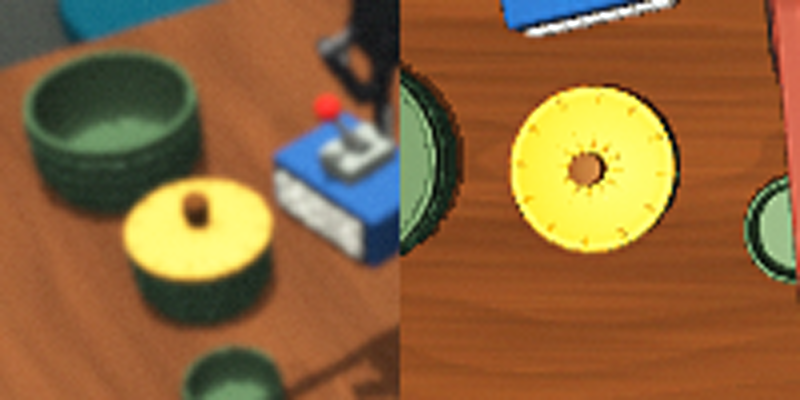

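Run:
```python
from h import *
xy=np.array([383.5,369.3]); y=75
def s(): o=get_obs();print(round(o["t"],2),o["tcp_pos"].round(1),round(o["grip_width"],1),round(o["grip_force"],1),o["wrist_force"].round(1))
grip(85); s()
goto([*xy,180],[180,0,y]); move_l([*xy,88],speed=80); wait(.5); s()
for w in (60,40,32,28): grip(w,60); s()
wait(.3); s()
```

```text
8.59 [480. 120. 300.] 85.1 0.0 [ 0.4 -0.5  0. ]
11.52 [383.5 369.3  88. ] 85.4 0.0 [0.2 0.4 0.9]
11.89 [383.5 369.3  88. ] 59.8 0.0 [-1.   0.5 -1.1]
12.22 [383.5 369.3  88. ] 39.8 0.0 [0.1 0.4 0.3]
12.47 [383.5 369.3  88. ] 31.9 0.0 [-0.8  0.1  0.8]
12.69 [383.1 369.4  88.1] 28.4 11.5 [-1.6  0.3  1.8]
12.99 [383.2 369.4  88.1] 28.1 11.7 [-3.6 -0.3  3.4]
```

Run:
```python
from h import *
def s(): o=get_obs();print(round(o["t"],2),o["tcp_pos"].round(1),round(o["grip_width"],1),round(o["grip_force"],1),o["wrist_force"].round(1))
for w in (26,24): grip(w,60);wait(.2); s()
p=get_obs()["tcp_pos"]; move_l([p[0],p[1],98],speed=30); wait(.3); s()
```

```text
13.41 [383.2 369.4  88.3] 26.6 28.7 [-3.9  0.3  5.2]
13.83 [386.8 370.4  90.1] 23.9 4.3 [ 2.2 -1.2  7.6]
14.63 [386.6 370.3  97.8] 24.2 0.0 [ 1.3 -0.4 -0.5]
```

Run:
```python
from h import *
print(get_obs()["tcp_pos"])
im={n:get_image(n) for n in("top","side")}
cv2.imwrite("pics/lid4.png",cv2.resize(np.hstack([im["side"][130:210,210:290],im["top"][200:280,210:290]])[:,:,::-1],(800,400),interpolation=cv2.INTER_CUBIC))
```

```text
[386.55297522 370.33311368  97.76013622]
```

View pics/lid4.png

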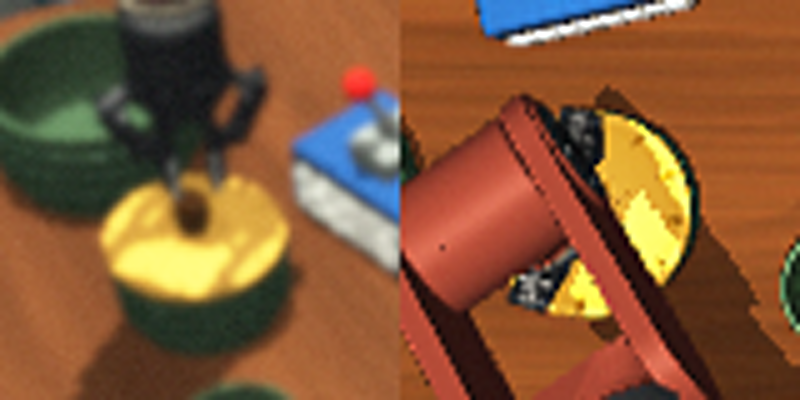

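Run:
```python
from h import *
o=get_obs();T=o["tcp_pos"]; print(T,proj(T,"side"),proj(T+[0,0,1],"side"))
R=Ro.from_euler("xyz",o["ee_rot"],degrees=True).as_matrix()
for s in(12,-12): print("tip",proj(T+R[:,1]*s,"side"),"crop",(proj(T+R[:,1]*s,"side")-[210,130])*5)
for z in (97,100,107,115,121): print(z,plane([248.5,172],z,"side").round(1),(proj(np.array([383.5,369.3,z]),"side")-[210,130])*5)
```

```text
[386.65489907 370.38741999  97.88928809] [250.0158274  173.73713599] [249.98740268 173.54893802]
tip [252.99133396 173.17802092] crop [214.95666978 215.89010461]
tip [247.02992753 174.29820403] crop [185.14963764 221.49102014]
97 [[386.3 384.1  97. ]] [197.18245789 221.65139125]
100 [[385.2 380.8 100. ]] [196.75125054 218.82766895]
107 [[382.4 373.1 107. ]] [195.7403484  212.20786776]
115 [[379.3 364.2 115. ]] [194.57681646 204.58858413]
121 [[377.  357.6 121. ]] [193.69835944 198.83608786]
```

```bash
cat >> h.py <<'E'
def s(): o=get_obs();print(round(o["t"],2),o["tcp_pos"].round(1),round(o["grip_width"],1),round(o["grip_force"],1),o["wrist_force"].round(1));return o
def down(x,y,z0,z1,dz=2,f=4,speed=40):
    """lower in steps until the upward wrist force rises by f"""
    b=get_obs()["wrist_force"][2]; z=z0
    while z>z1:
        z=max(z-dz,z1); move_l([x,y,z],speed=speed)
        if get_obs()["wrist_force"][2]-b>f: print("contact at",z); break
    return z
E
python3 - <<'E'
from h import *
x,y=383.5,369.3
move_l([x,y,150]); grip(45); move_l([x,y,92],speed=60); wait(.3); s()
z=down(x,y,92,66); s()
im={n:get_image(n) for n in("top","side")}
cv2.imwrite("pics/lid5.png",cv2.resize(im["side"][130:210,210:290,::-1],(600,600),interpolation=cv2.INTER_CUBIC))
E
```

```text
16.98 [383.7 369.5  92.3] 45.4 0.0 [-0.8  0.8 -0.8]
20.23 [383.4 369.2  65.8] 45.0 0.0 [ 0.  -0.2 -0.1]
```

View pics/lid5.png

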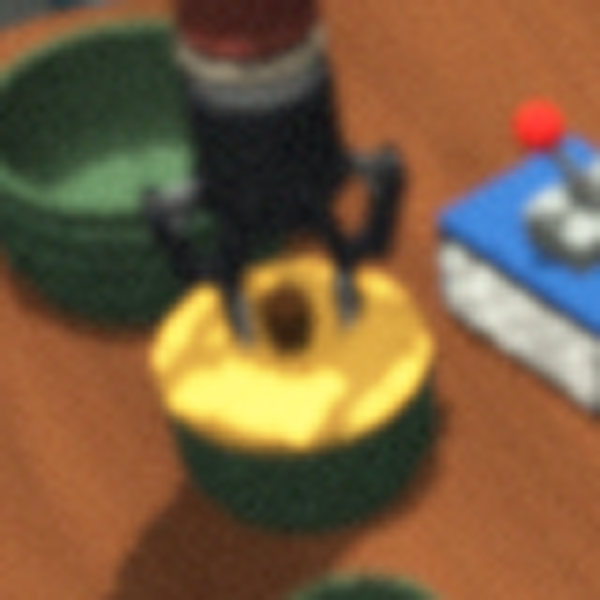

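The fingertips now straddle the knob near the disc, with the reported TCP at 66 and no contact. So the real tips sit roughly 20 mm short of the reported TCP. I'll touch the disc to measure the offset.

Run:
```python
from h import *
x,y=383.5,369.3
z=down(x,y,66,50,dz=1,f=3); wait(.2); s()
```

```text
contact at 50
24.53 [383.5 369.3  50.9] 44.6 2.8 [-2.2 -1.5  5.2]
```

Run:
```python
from h import *
x,y=383.5,369.3
move_l([x,y,55],speed=30); wait(.2)
for w in(30,26,20): grip(w,60); s()
wait(.3); o=s(); 
p=o["tcp_pos"]; move_l([p[0],p[1],75],speed=30); wait(.3); s()
```

```text
25.35 [382.6 369.4  54.9] 29.9 1.6 [-2.9  1.2  1.9]
25.57 [383.  369.4  55.1] 28.8 59.1 [-4.2  0.5  3.2]
25.78 [383.  369.4  55.1] 28.7 59.1 [-4.8  0.7  4.1]
26.08 [383.  369.4  55.1] 28.4 59.1 [-5.1  0.7  4.8]
27.2 [382.9 369.3  74.8] 28.5 59.2 [-0.4  0.1 -3.6]
```

Run:
```python
from h import *
grip(20,80)
move_l([383,369.3,150],speed=100); a=get_obs()["ee_rot"]; s()
best=min((abs(q[5]),yw) for yw in range(-180,180,15) for q in [solve_ik([*MAT,-2],[180,0,yw])] if q is not None); print(best)
goto([*MAT,150],[180,0,best[1]]); wait(.3); s()
im=get_image("top"); print("held lid", [(rect(c,130+30,"top")[0].round(1)) for c in blobs("yellow",im,300)][:3])
move_l([*MAT,10],speed=80); wait(.2); s()
z=down(*MAT,10,-9,dz=1,f=3,speed=20); wait(.2); s()
```

```text
28.32 [382.4 368.9 149.2] 28.3 78.9 [-0.   0.5 -3.2]
(np.float64(6.500841274930399), 45)
31.27 [ 392.  -379.7  150. ] 28.1 79.0 [-1.2 -0.1 -3.1]
held lid [array([  38.7, -597. ]), array([ 400.4, -349.5]), array([448.3,  57.4])]
33.42 [ 391.8 -380.2   10.3] 28.7 79.0 [-0.6 -0.8 -3.2]
contact at -7
37.87 [ 391.9 -380.2   -5.8] 28.3 80.1 [-1.3  2.8  4.7]
```

Run:
```python
from h import *
grip(60); wait(.2); move_l([*MAT,120],speed=100)
goto([450,-60,330],[180,0,75]); wait(.2)
for n in("top","side"):
    im=get_image(n); 
    for col in("yellow","blue","teal"):
        for c in blobs(col,im,150):
            z=18; r=rect(c,z,n); print(n,col,r[0].round(1),round(r[1],1),np.round(r[2],1))
cv2.imwrite("pics/mat1.png",cv2.resize(np.hstack([get_image("side")[230:390,250:450],get_image("top")[150:310,330:530]])[:,:,::-1],(800,320)))
```

```text
top yellow [   2.8 -671.4] 8.6 [286.1 203.5]
top yellow [ 390.9 -377.9] -45.0 [163.9 162.7]
top yellow [452.   51.7] 0.7 [87.6 58.4]
top blue [583.2 395. ] -76.4 [161.8 110.8]
top blue [ 737.8 -307.9] 83.5 [88.3 87.2]
top teal [ 706.9 1076.3] 9.7 [361.8 334.7]
top teal [473.2 -55.5] 18.8 [87.9 56.9]
side yellow [ 385.2 -380.1] -31.9 [164.1 163.8]
side yellow [450.9  56.9] 7.2 [91.4 60.4]
side blue [ 737.2 -301.4] 82.8 [86.6 85.8]
side blue [ 408.6 -198.7] 14.4 [90.7 59.6]
side blue [594.2 437.7] -76.3 [164.2  95. ]
side teal [-478.4  135. ] 88.0 [278.1  78.2]
side teal [531.9 864.2] -26.4 [218.6 120.9]
side teal [470.2 -53.2] 18.0 [93. 60.]
```

View pics/mat1.png

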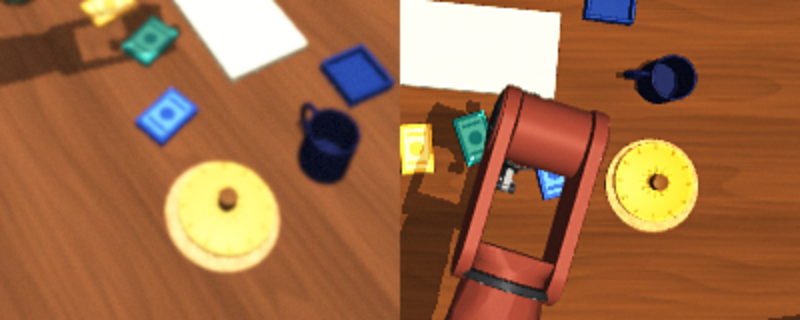

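```bash
cat >> h.py <<'E'
SW=lambda w:76-np.sqrt(76**2-(w/2)**2)
OFF=29.6      # measured: shut fingertips lie this far behind the reported TCP
PARK=([260,330,330],[180,0,100])
def find(col,near,r=80):
    out=[]
    for n in("top","side"):
        for c in blobs(col,get_image(n),150):
            q=rect(c,18,n)
            if np.linalg.norm(q[0]-near)<r and abs(q[2][0]-90)<12 and abs(q[2][1]-60)<12: out.append((q[0],q[1]))
    print(col,out)
    return np.mean([o[0] for o in out],axis=0),np.mean([o[1] for o in out])
def plan(xy,yaw,ybat,d=10,beta=20,zc=66.0,tip=3.0):
    """tool rotation at pick, pick tip point, tool rotation at place, place tip point (tip point taken at 60 mm opening)"""
    Ri=Ro.from_euler("z",yaw,degrees=True).as_matrix(); b=np.deg2rad(beta)
    Rf=Ro.from_euler("z",BATYAW,degrees=True).as_matrix()@Ro.from_euler("y",-90,degrees=True).as_matrix()
    zt=np.array([-np.sin(b),0,-np.cos(b)]); y=np.array([0,1.,0]); 
    C=np.array([*xy,9.0]); a=np.deg2rad(BATYAW)
    F=np.array([*(BAT+ybat*np.array([-np.sin(a),np.cos(a)])),zc])
    for sg in(1,-1):
        Rt=np.c_[np.cross(sg*y,zt),sg*y,zt]
        P=C+Ri@np.array([d,0,tip-9]); A=Ri@Rt; B=Rf@Rt
        yield A,P,B,F+Rf@Ri.T@(P-C)
def tcp(R,tip,w): return tip+R[:,2]*(OFF+SW(w))
def choose(*a,**k):
    r=[]
    for A,P,B,Q in plan(*a,**k):
        qs=[solve_ik(tcp(A,P,60),ang(A)),solve_ik(tcp(B,Q,60),ang(B)),solve_ik(tcp(B,Q,60)+[0,0,80],ang(B)),solve_ik(tcp(B,Q,60)-B[:,2]*80,ang(B))]
        if all(q is not None for q in qs): r.append((max(abs(q[5]) for q in qs),(A,P,B,Q),np.round(qs[:3],0).tolist()))
    if not r: raise SystemExit("unreachable")
    r=min(r,key=lambda t:t[0]); print(r[2]); return r[1]
E
python3 - <<'E'
from h import *
goto(*PARK)
for col,near,yb in(("blue",(410,-200),-120),("teal",(472,-54),0),("yellow",(451,54),120)):
    xy,yaw=find(col,np.array(near)); choose(xy,yaw,yb)
s()
E
```

```text
blue [(array([ 412.78775024, -198.57562256]), 14.040876388549805), (array([ 408.71630859, -198.61366272]), 14.164651870727539)]
[[-26.0, 23.0, 110.0, -14.0, 63.0, 59.0], [-27.0, 24.0, 131.0, 151.0, 47.0, -77.0], [-27.0, 10.0, 133.0, 144.0, 37.0, -68.0]]
teal [(array([472.62905884, -54.98476028]), 18.63618278503418), (array([469.33621216, -52.93974686]), 18.035810470581055)]
[[-9.0, 26.0, 106.0, -10.0, 66.0, 68.0], [-8.0, 24.0, 132.0, 175.0, 45.0, -88.0], [-8.0, 10.0, 134.0, 174.0, 33.0, -86.0]]
yellow [(array([452.0057373 ,  51.68194962]), 0.6883999705314636), (array([450.50244141,  56.30459595]), 5.01824426651001)]
[[-1.0, 25.0, 107.0, -1.0, 68.0, -93.0], [10.0, 26.0, 127.0, 200.0, 44.0, 81.0], [10.0, 13.0, 129.0, 205.0, 34.0, 74.0]]
43.63 [260.5 329.7 330. ] 60.0 0.0 [ 0.3  0.5 -0.3]
```

```bash
cat >> h.py <<'E'
def pick(col,near,ybat,w=73):
    xy,yaw=find(col,np.array(near)); A,P,B,Q=choose(xy,yaw,ybat)
    up=np.array([0,0,1.])
    grip(w,60)
    goto(tcp(A,P,w)+90*up,ang(A)); move_l(tcp(A,P,w)+8*up,speed=120); wait(.2)
    T=tcp(A,P,w); z=down(T[0],T[1],T[2]+8,T[2]-8,dz=1,f=3,speed=30); zc=get_obs()["tcp_pos"][2]
    print("table contact at",zc,"expected",T[2])
    # bottom out: pads' tips (w open) are on the table here; allow for their swing as they close
    T2=np.array([T[0],T[1],zc+SW(w)-SW(60)+1.5]); move_l(T2,speed=30); wait(.2)
    grip(64); s(); grip(40,90); wait(.2); o=s(); t=o["tcp_pos"]
    # tile is now flat on the table in the grip: place pose follows from the true tool pose
    Ract=Ro.from_euler("xyz",o["ee_rot"],degrees=True).as_matrix()
    dP=t-tcp(A,P,60); G=B@A.T; place=tcp(B,Q,60)+G@dP
    np.savez(f"{col}.npz",B=B,place=place,A=A,t=t)
    move_l(t+20*up,speed=40); wait(.3); s()
E
python3 - <<'E'
from h import *
pick("blue",(411,-199),-120)
im=get_image("side");cv2.imwrite("pics/b1.png",cv2.resize(im[220:320,280:400,::-1],(600,500)))
E
```

```text
blue [(array([ 412.78775024, -198.57562256]), 14.040876388549805), (array([ 408.484375  , -198.40612793]), 13.744569778442383)]
[[-26.0, 23.0, 110.0, -14.0, 63.0, 59.0], [-27.0, 24.0, 131.0, 151.0, 47.0, -77.0], [-27.0, 10.0, 133.0, 144.0, 37.0, -68.0]]
contact at -35.59026045952719
table contact at -34.679846090479806 expected -33.59026045952719
50.54 [ 407.3 -199.2  -30.1] 63.7 0.0 [ 0.3 -0.8 -0.6]
50.96 [ 408.  -199.3  -29.4] 57.5 97.3 [0.9 0.4 5. ]
51.92 [ 407.8 -199.2   -9.7] 57.6 96.5 [ 0.1 -0.4 -2.3]
```

View pics/b1.png

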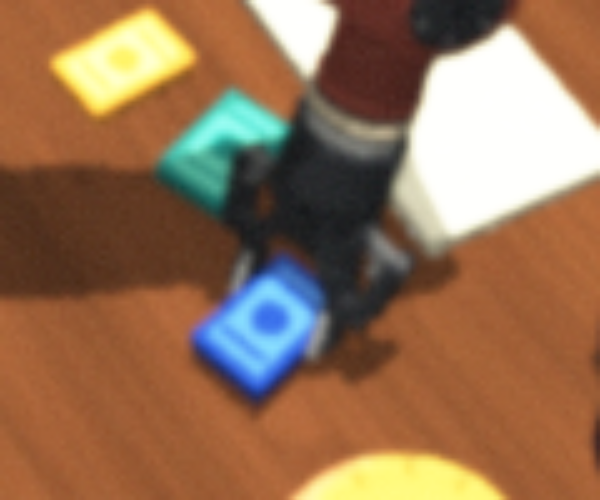

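```bash
cat >> h.py <<'E'
def carry(col):
    f=np.load(f"{col}.npz"); B,pl,t=f["B"],f["place"],f["t"]
    move_l(t+[0,0,200],speed=150)
    goto(pl+[0,0,110],ang(B)); wait(.2); s()
    move_l(pl+[0,0,25],speed=100); wait(.3); o=s(); print("tcp err",o["tcp_pos"]-pl-[0,0,25])
E
python3 - <<'E'
from h import *
carry("blue")
cv2.imwrite("pics/b2.png",cv2.resize(np.hstack([get_image("side")[190:310,320:440],get_image("top")[120:240,330:450]])[:,:,::-1],(800,400)))
E
```

```text
55.8 [ 670.  -128.3  173.6] 58.2 96.6 [-0.  -1.  -2.2]
57.1 [ 670.1 -128.3   89. ] 57.6 96.6 [ 0.2 -0.6 -2.2]
tcp err [ 0.29918681 -0.13170562  0.81693522]
```

View pics/b2.png

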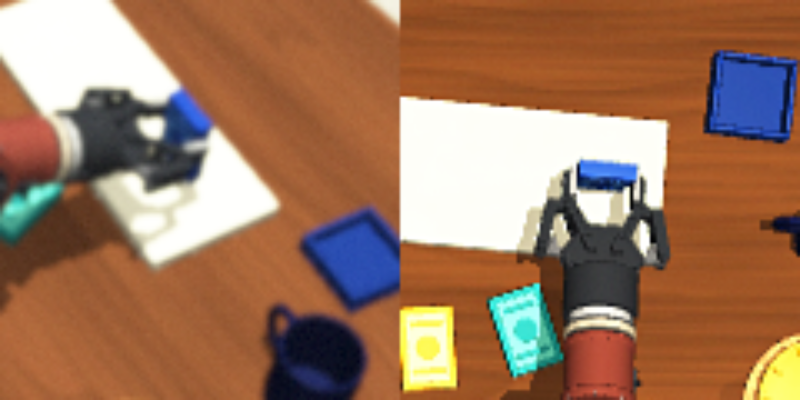

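```bash
cat >> h.py <<'E'
def release(col):
    f=np.load(f"{col}.npz"); B,pl=f["B"],f["place"]
    z=down(pl[0],pl[1],pl[2]+25,pl[2]+3,dz=2,f=4,speed=60)
    z=down(pl[0],pl[1],z,pl[2]-5,dz=.5,f=4,speed=15) ; wait(.3); s(); print("nominal",pl[2])
    grip(62,30); wait(.3); grip(74); wait(.3); o=s()
    h=B[:,2].copy(); h[2]=0; h/=np.linalg.norm(h)
    p=o["tcp_pos"]; move_l(p-h*60,speed=50); move_l(p-h*60+[0,0,150],speed=150)
E
python3 - <<'E'
from h import *
release("blue")
goto(*PARK); wait(.2); s()
for n in("top","side"):
    im=get_image(n)
    for col in("teal","yellow"):
        for c in blobs(col,im,150):
            r=rect(c,18,n)
            if r[2][0]<120: print(n,col,r[0].round(1),round(r[1],1),np.round(r[2],1))
cv2.imwrite("pics/b3.png",cv2.resize(np.hstack([get_image("side")[150:310,300:460],get_image("top")[120:280,310:470]])[:,:,::-1],(800,400)))
E
```

```text
contact at 61.72419680522479
62.5 [ 670.2 -128.2   62.6] 57.8 97.1 [-3.5  0.8  4.9]
nominal 63.22419680522479
63.59 [ 669.8 -128.2   61.7] 74.1 0.0 [-0.4  0.7 -0.1]
68.32 [260.1 329.6 329.4] 74.0 0.0 [-0.5  0.2  0.5]
top teal [472.6 -55. ] 18.6 [88.8 58. ]
top yellow [452.   51.7] 0.7 [87.6 58.4]
side teal [469. -53.] 18.0 [91.7 61. ]
side yellow [450.5  56.3] 5.0 [91.4 62.4]
```

View pics/b3.png

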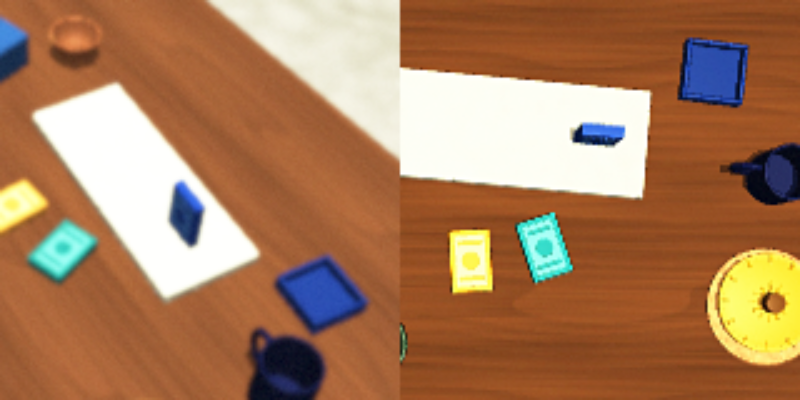

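Blue stands upright on the bat. Teal next, with numeric checks.

```bash
cat >> h.py <<'E'
def held(): 
    o=get_obs()
    if not(54<o["grip_width"]<64 and o["grip_force"]>20): s(); raise SystemExit("not held")
def whole(col,near,yb):
    pick(col,near,yb); held(); carry(col); held()
    # mask centroid of held tile v. expected centre, both cameras
    f=np.load(f"{col}.npz"); a=np.deg2rad(BATYAW); F=np.array([*(BAT+yb*np.array([-np.sin(a),np.cos(a)])),66+25])
    for n in("top","side"):
        e=proj(F,n); print(n,"expect",e.round(1),[(c.mean(0).round(1),np.ptp(c,axis=0)) for c in blobs(col,get_image(n),30) if np.linalg.norm(c.mean(0)-e)<25])
E
python3 - <<'E'
from h import *
whole("teal",(471,-54),0)
E
```

```text
teal [(array([473.03912354, -54.94695282]), 18.784168243408203), (array([469.33621216, -52.93974686]), 18.035810470581055)]
[[-9.0, 26.0, 106.0, -10.0, 66.0, 68.0], [-8.0, 24.0, 132.0, 175.0, 45.0, -88.0], [-8.0, 10.0, 134.0, 174.0, 33.0, -86.0]]
contact at -35.59026045952719
table contact at -34.62043955653331 expected -33.59026045952719
75.05 [468. -55. -30.] 64.2 0.0 [ 0.3  0.3 -0.1]
75.47 [468.7 -54.9 -29.3] 58.0 97.7 [0.5 0.  5.9]
76.43 [468.5 -54.9  -9.6] 57.7 96.9 [ 0.2  0.8 -2. ]
80.66 [679.7  -8.6 173.7] 57.6 97.1 [-0.6 -0.5 -2.4]
81.96 [679.9  -8.7  89.2] 57.9 97.1 [ 0.4  0.7 -1.9]
tcp err [ 0.34956093 -0.04420137  0.8703115 ]
top expect [355.5 169.8] [(array([356.9, 168.6]), array([16,  8], dtype=int32))]
side expect [357.  208.9] [(array([356.5, 202.9]), array([11, 13], dtype=int32))]
```

Run:
```python
from h import *
release("teal")
goto(*PARK); wait(.2); s()
for n in("top","side"):
    im=get_image(n)
    for col in("blue","teal","yellow"):
        for c in blobs(col,im,30):
            r=rect(c,18,n)
            if r[2][0]<130: print(n,col,c.mean(0).round(),r[0].round(1),round(r[1],1),np.round(r[2],1))
```

```text
contact at 61.369356557604505
87.61 [679.9  -8.6  62.1] 58.1 97.4 [-3.   0.9  2.8]
nominal 63.36935655760451
88.7 [679.5  -8.6  61.4] 73.9 0.0 [-0.3 -0.9  0.3]
93.9 [260.  329.8 329.7] 73.5 0.0 [ 0.   0.7 -0.2]
top blue [436. 148.] [ 737.8 -307.9] 83.5 [88.3 87.2]
top blue [390. 173.] [ 640.2 -142.1] -89.3 [59.1 26. ]
top teal [356. 170.] [650.3 -14.2] 85.5 [62.1 30. ]
top yellow [338. 224.] [452.   51.7] 0.7 [87.6 58.4]
side blue [428. 266.] [ 736.9 -301.8] -6.4 [86.4 86.4]
side blue [375. 229.] [682.7 -70.9] 82.7 [60.9 21.4]
side teal [356. 212.] [678.8  37. ] 51.2 [112.6  41.5]
side yellow [304. 232.] [450.5  56.3] 5.0 [91.4 62.4]
```

Run:
```python
from h import *
whole("yellow",(451,54),120)
release("yellow")
goto(*PARK); wait(.2); s()
cv2.imwrite("pics/y3.png",cv2.resize(np.hstack([get_image("side")[150:310,300:460],get_image("top")[120:280,310:470]])[:,:,::-1],(800,400),interpolation=cv2.INTER_CUBIC))
```

```text
yellow [(array([452.0057373 ,  51.68194962]), 0.6883999705314636), (array([450.60272217,  56.19915009]), 5.400861740112305)]
[[-1.0, 25.0, 107.0, -2.0, 68.0, -93.0], [10.0, 26.0, 127.0, 200.0, 44.0, 81.0], [10.0, 13.0, 129.0, 205.0, 34.0, 74.0]]
contact at -35.59026045952719
table contact at -34.6618103395495 expected -33.59026045952719
100.53 [447.9  53.8 -30.1] 63.9 0.0 [-0.8  0.8 -0.7]
100.95 [448.7  53.9 -29.3] 57.5 97.7 [-0.3 -0.2  5.2]
101.92 [448.5  53.9  -9.5] 57.5 96.8 [ 0.4  0.3 -2.6]
106.53 [689.6 111.2 173.7] 58.3 97.0 [ 0.2 -0.6 -2.5]
107.83 [689.7 111.3  89.2] 57.9 97.0 [-0.4 -0.1 -3. ]
tcp err [0.31144957 0.1015066  0.83231391]
top expect [321.5 166.6] [(array([322.6, 167.1]), array([16, 15], dtype=int32))]
side expect [340.7 188.8] [(array([342., 181.]), array([10, 12], dtype=int32))]
contact at 61.90384775789819
113.22 [689.9 111.2  63.3] 58.2 97.8 [-4.2 -1.2  5.2]
nominal 63.40384775789819
114.32 [689.3 111.2  61.9] 73.9 0.0 [ 0.5 -0.2  0. ]
120.2 [260.  329.9 329.9] 74.1 0.0 [ 0.6 -0.3  0.2]
```

View pics/y3.png

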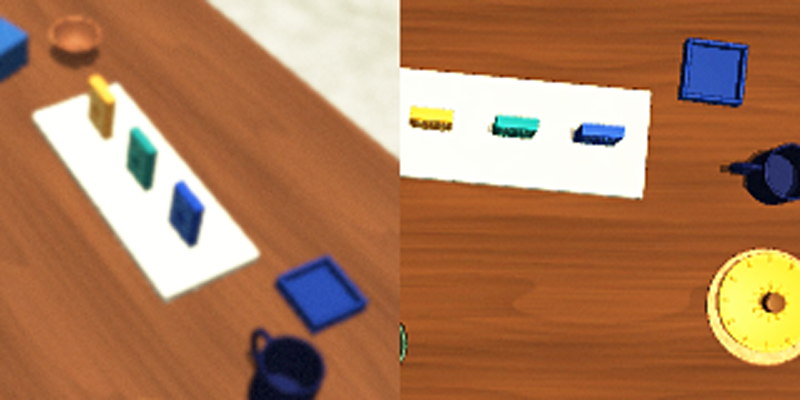

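All three tiles stand apart on the bat and the lid is on the mat. I'll check the lid centre and locate the lever.

Run:
```python
from h import *
from scipy.optimize import least_squares
goto([300,0,400],[180,0,0]); wait(.2)
im={n:get_image(n) for n in("top","side")}
px={}
for n in im:
    i=im[n].astype(int); m=(i[...,0]>150)&(i[...,1]<70)&(i[...,2]<70)
    e=proj(np.array([550,370,160.]),n).astype(int); w=np.zeros_like(m); w[e[1]-50:e[1]+50,e[0]-50:e[0]+50]=1; m&=w
    y,x=np.nonzero(m); px[n]=(x.mean(),y.mean()); print(n,px[n],len(x),plane(px[n],162,n).round(1))
    for c in blobs("blue",im[n],600): 
        r=rect(c,70,n); print("fan",n,r[0].round(1),round(r[1],1),np.round(r[2],1))
    hsv=cv2.cvtColor(im[n],cv2.COLOR_RGB2HSV); e=proj(np.array([*MAT,50.]),n).astype(int)
    k=(hsv[...,0]<17)&(hsv[...,2]<190); k=k[e[1]-7:e[1]+8,e[0]-7:e[0]+8]; y,x=np.nonzero(k)
    print("knob",n,plane((x.mean()+e[0]-7,y.mean()+e[1]-7),50,n).round(1),len(x))
q=least_squares(lambda P:np.r_[proj(P,"top")-px["top"],proj(P,"side")-px["side"]],[550,370,160.]); print(q.x.round(1),q.fun.round(2))
```

```text
top (np.float64(242.2051282051282), np.float64(194.92307692307693)) 39 [[541.2 377.7 162. ]]
fan top [577.7 385.7] -76.4 [156.9 107.5]
knob top [[ 396.5 -379.8   50. ]] 41
side (np.float64(281.0), np.float64(147.3)) 20 [[537.7 382.5 162. ]]
knob side [[ 393.7 -378.1   50. ]] 58
[539.  378.2 164.5] [-0.29  0.56  0.76 -0.05]
```

Run:
```python
from h import *
a=np.deg2rad(13.6); h=np.array([np.cos(a),np.sin(a),0]); ball=np.array([540,379.5,0])
z=152-OFF
p=lambda d: ball+h*d+[0,0,z]
yw=min((abs(solve_ik(p(30),[180,0,y])[5]),y) for y in(13.6,-166.4) if solve_ik(p(30),[180,0,y]) is not None)[1]
grip(0,40); goto(p(-60)+[0,0,120],[180,0,yw]); move_l(p(-60),speed=100); wait(.3); s()
b=get_obs()["wrist_force"]@h; d=-35
move_l(p(d),speed=60)
while d<66:
    d+=3; move_l(p(d),speed=40); f=get_obs()["wrist_force"]@h-b
    if f<-6: break
wait(.3); print("d",d,f); s()
i=get_image("side"); cv2.imwrite("pics/fan.png",cv2.resize(i[110:220,230:350,::-1],(600,550),interpolation=cv2.INTER_CUBIC))
move_l(p(d-25),speed=60); move_l(p(d-25)+[0,0,120],speed=150); goto([300,0,400],[180,0,0]); wait(.2)
for n in("top","side"):
    i=get_image(n).astype(int); m=(i[...,0]>150)&(i[...,1]<70)&(i[...,2]<70)
    e=proj(np.array([580,385,160.]),n).astype(int); w=np.zeros_like(m); w[e[1]-50:e[1]+50,e[0]-50:e[0]+50]=1; m&=w
    y,x=np.nonzero(m); print(n,len(x),plane((x.mean(),y.mean()),162,n).round(1),"expect full",(ball+76.7*h)[:2].round(1))
    for col in("blue","teal","yellow"):
        print([c.mean(0).round() for c in blobs(col,get_image(n),30) if rect(c,18,n)[2][0]<130])
s()
```

```text
126.45 [481.9 365.5 122.8] 0.1 0.0 [-0.4  0.4  0.4]
d 55 -9.071444396468115
134.82 [590.3 391.7 122.2] -0.2 4.3 [-8.6 -3.5  3.1]
top 45 [[615.6 396.6 162. ]] expect full [614.5 397.5]
[array([436., 148.]), array([391., 173.])]
[array([356., 170.])]
[array([322., 167.])]
side 21 [[612.5 397.2 162. ]] expect full [614.5 397.5]
[array([429., 266.]), array([375., 229.])]
[array([356., 207.])]
[array([341., 186.])]
139.24 [300.   0. 400.] -0.4 0.0 [-0.3  0.3 -0.3]
```

Run:
```python
from h import *
cv2.imwrite("pics/end.png",cv2.resize(get_image("side")[120:370,210:460,::-1],(600,600),interpolation=cv2.INTER_CUBIC))
```

```text
(no output)
```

View pics/end.png

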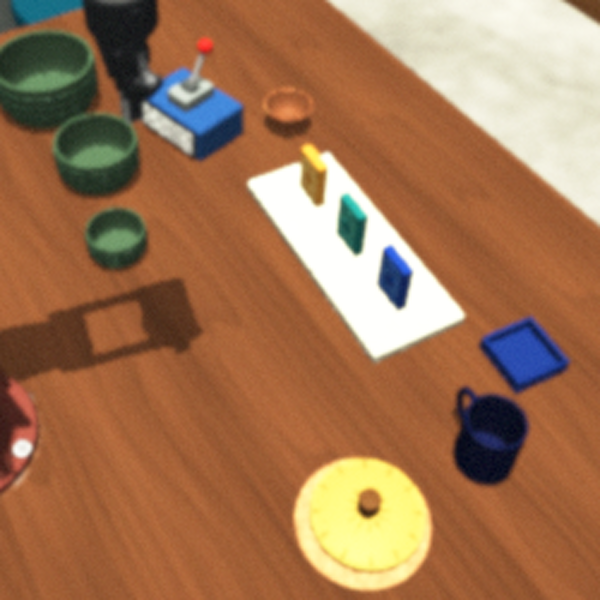

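The final picture shows the three tiles upright and apart, at about (313,175), (351,224) and (395,277). The lid lies knob up on the mat with its knob at (369,502), the lever leans to +x with its ball at (205,46), and the mug, bowl and dish are in place.

```bash
python3 -c "
from station import *
print(sign_off())"
```

```text
the job is handed in; nothing more can be done
None
```

I've handed the job in: the lid lies knob up on the cork mat, the three tiles that were there stand apart on the bat (no red-brown tile was in view), and the fan lever was pushed fully over last; sign-off returned no verdict.

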